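# Chromatography columns onto the tapered rack in order of length

### The arm

A 6-joint arm with a two-finger parallel gripper is mounted at the origin on a cart in front of the work surface, level with it; the furniture and walls round the work are solid. World frame = base frame: x ahead of the robot, y to its left, z up, the work surface at z = 0. Lengths are in m, angles in rad, forces in N, time in s.
With the tool pointing down it reaches from about 0.35 to 0.875 m from the base axis. Payload 4.2 kg.
Tool frame: the origin (TCP) lies between the finger pads; the fingertips stand 11 mm ahead of it and the grasp point (between the pads) lies 8 mm behind it; z points along the fingers, y is the line along which they close (so a half turn about z gives the same grasp; the last joint's range is limited). The gripper opens to 85 mm and grips with 20 to 120 N. Pads are 22 mm wide; open, the fingers measure 114 mm over their backs; the gripper's body (76 mm by 85 mm) begins 54 mm behind the grasp point. The pads swing forward as they close: fully open they stand 13 mm farther back than shut.
Start: joints at [-0.929, 0.385, 0.008, 0, -1.194, -0.259], TCP at [0.233, -0.58, 0.242] pointing down, gripper open.
Joint ranges: [-3.14, 3.14], [-1.21, 2.06], [-1.07, 1.41], [-3.16, 2.05], [-2.99, -0.16], [-3.1, 3.1]. Speed limits (rad/s): [2.79, 2.79, 3.14, 3.14, 3.14, 3.14].

### API

Orientations are given as a 3x3 rotation matrix whose columns are the frame's x, y, z axes.
In Python, from workcell import arm, optics, order gives the robot as it stands.
- The arm moves only by the shell command python3 -m crank 'ROWS' [OPENING] [FORCE]. ROWS is JSON, a list of rows, each a list of 4 numbers: the shift along the tool's x, y, z in m, then the turn about the tool's z in rad. In form: [[tx, ty, tz, twist], ...]. A call has exactly 8 rows; each row shifts and turns the commanded pose from where the row before left it, along the tool's axes as they then stand; what a row does not reach is not made up. A row lasts 1/10 s, in which the tool goes at most 50 mm and 8.59 degrees, less where a joint would pass 70% of its speed; a pose out of reach is approached as far as the arm can. A call with a gripper value outside its range is refused whole. OPENING is the opening, from 0 (shut) to 1 (fully open), set as the call begins (- or left out, the last holds). The fingers move at their own pace and stop on an object; FORCE is the grip in N (left out, the last holds). Time passes only in rows, so rows that do not move let the fingers close, or fill a call up. It gives the time, the measured TCP pose, the force, the opening and the grip force at its end, in the units of the state.
- arm.read_state(): the state, without advancing time (a new reading comes with each control period).
- optics.grab_frame(name): name is "scene" or "top" or "wrist"; returns a dict with "color" (400x640x3 uint8, red, green, blue), "z_map" (400x640 float32, m along the optical axis (not along the pixel's ray), 0 where there is no reading), "fx", "fy", "cx", "cy" (pixels), "origin" and "rotation" of the camera in the world. Camera axes: x right, y down, z forward; pixel columns grow to the right and rows downward; lengths in m; the calibration is good to about 2 mm. A picture is of the moment at which its call begins.
- order.finish_job(): hands the job in; it is judged then, once.
The state is a dict: "time_s": time; "joints": joint angles; "joint_velocities": joint speeds; "tau": joint torques, N m; "ee_pos": TCP position; "eef_rot": TCP orientation; "wrist_force": force on the tool from outside, world axes, zero at the start; "moment": the same for the moment, N m; "gripper_width": opening from 0.0 (shut) to 1.0 (fully open); "grasp_force": force on a finger pad.
Only numpy, scipy, OpenCV 4.12 (cv2) and the standard library are available. Lean on these libraries where they do the work, as an engineer would, in place of code of your own. Each camera call takes 0.05 s, during which the arm holds its last target. There are 200 camera calls.

### The job

Put the four steel chromatography columns away on the tapered column rack in order of length: the shortest across the narrow end, the longest across the wide end, every tube lying down in its own pair of notches with its end nuts outside the notches. Their packing is spoiled by a knock, so set them down rather than drop them, and leave the glass beaker where it stands.

Things in the scene. Friction and masses are not known exactly. Their poses are not given: they have to be found in the camera images.
- column_150: Shortest column: steel tube, 10.4 mm diameter, a 19 mm wide hex nut near each end and a thin plug beyond; 168 mm long overall, 108 mm of bare tube between the nuts; 0.14 kg. Loose; lies flat on the bench. Origin: middle of its length, on the underside of the nuts (bench level); the tube's axis is 8.5 mm above it. y runs along the tube, z up; both ends alike. (150: its nominal size.)
- column_200: The second shortest column, built the same: 218 mm long overall, bare tube of 158 mm between the nuts, 0.18 kg. Same origin and axes.
- column_250: The second longest column, built the same: 268 mm long overall, bare tube of 208 mm between the nuts, 0.22 kg. Same origin and axes.
- column_300: The longest column, built the same: 318 mm long overall, bare tube of 258 mm between the nuts, 0.26 kg. Same origin and axes.
- column_rack: Fixed rack: two aluminium bars 14 mm high, spread like an A, joined by two thin rods, with four pairs of black Y-shaped yokes (61 mm high). It may be turned any way round. Origin: its middle at bench level; x points from the narrow to the wide end; columns lie along y. Seats 50 mm apart along x, at -75, -25, 25, 75 mm.
- seat_150: Seat at the rack's narrow end: two yokes 6 mm thick, 42 mm to either side of its middle along y, each with a 90 degree V-notch open to the top, 27 mm wide at the mouth, that centres the tube. Origin: where a seated column's origin comes to lie, mid-way between the yokes, 46.5 mm above the bench (seated tube axis 55 mm above it). y along the tube, z up.
- seat_200: Second seat from the narrow end: the same, yokes 67 mm to either side.
- seat_250: Third seat from the narrow end: the same, yokes 92 mm to either side.
- seat_300: Seat at the wide end: the same, yokes 117 mm to either side.
- beaker: Clear glass beaker, 52 mm diameter, 70 mm high, standing upright near the front edge of the bench between the columns and the rack. Loose, not to be moved. Origin: centre of its underside.

How it is judged:
By the outcome, as a careful person would: the job done as asked, in the order asked, and still so for the second after the job is handed in, with the robot touching nothing.
It also fails if it takes over 102 s, if anything falls off the work surface, if the arm or the gripper's body presses on something with over 40 N, if the wrist force passes 120 N, or if a joint passes its speed limit or range.

## Working session

There is one attempt and no reset: what is moved stays moved. The work goes in short steps, Python scripts to look and compute and a shell command to move; the robot and the scene stay as the last step left them, time stands still between calls to the robot, and variables do not carry over. Pictures are saved under pics/ and viewed, at most 14 in all, crops included, and the job is handed in when it is done.

```bash
ls; mkdir -p pics; python3 - <<'E'
from workcell import arm, optics
import cv2,numpy as np
s=arm.read_state()
print(s['time_s'],s['ee_pos'],np.round(s['eef_rot'],3).tolist(),s['gripper_width'])
for n in ['top','scene']:
    f=optics.grab_frame(n); cv2.imwrite(f'pics/{n}0.png',f['color'][...,::-1]); np.savez(f'{n}0.npz',**f)
    print(n,f['fx'],f['fy'],f['cx'],f['cy'],f['origin'],np.round(f['rotation'],4).tolist(),np.median(f['z_map']))
E
```

```text
pics
0.0 [ 0.23323959 -0.57924651  0.24122361] [[-0.928, -0.373, -0.001], [-0.373, 0.928, 0.002], [0.0, 0.002, -1.0]] 0.9992382915994135
top 432.057540209999 432.057540209999 312.90737334263736 200.53771032807285 [ 0.37158703 -0.03760808  1.24760847] [[0.0292, -0.9926, 0.1176], [-0.9994, -0.0313, -0.016], [0.0195, -0.1171, -0.9929]] 1.250366
scene 512.6605780910246 512.6605780910246 325.6146667562479 203.21625149850763 [-0.73896424  0.61819279  0.83230516] [[-0.482, -0.4164, 0.7709], [-0.8762, 0.2267, -0.4253], [0.0023, -0.8805, -0.4741]] 1.6973737
```

View pics/top0.png

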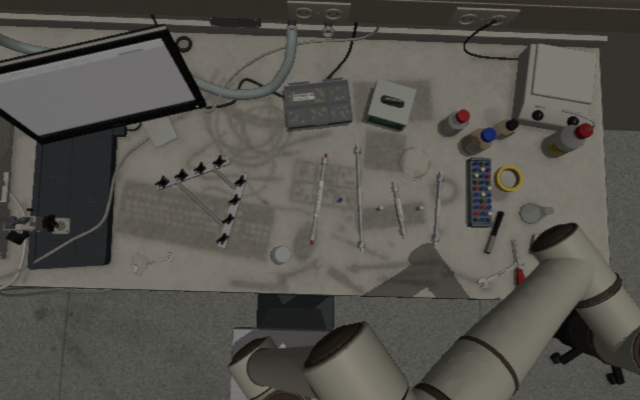

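View pics/scene0.png

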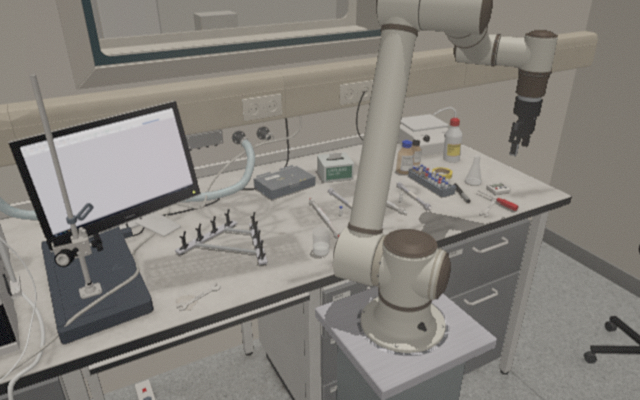

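The top view shows the rack at about (160–245, 158–245), with its narrow end still to be determined. The beaker is at (281,254). The four columns are near x≈318 (red ends), 360, 400 and 437. I'll enlarge this area.

```bash
python3 - <<'E'
import cv2
i=cv2.imread('pics/top0.png')
cv2.imwrite('pics/c1.png',cv2.convertScaleAbs(cv2.resize(i[140:262,145:305],None,fx=5,fy=4.9,interpolation=cv2.INTER_CUBIC),alpha=1.3))
cv2.imwrite('pics/c2.png',cv2.convertScaleAbs(cv2.resize(i[140:262,295:455],None,fx=5,fy=4.9,interpolation=cv2.INTER_CUBIC),alpha=1.3))
E
```

```text
(no output)
```

View pics/c1.png

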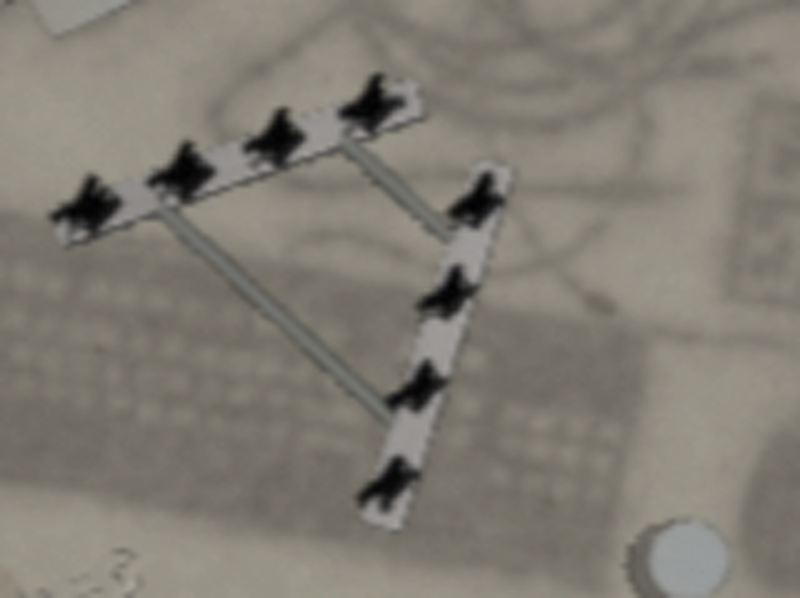

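View pics/c2.png

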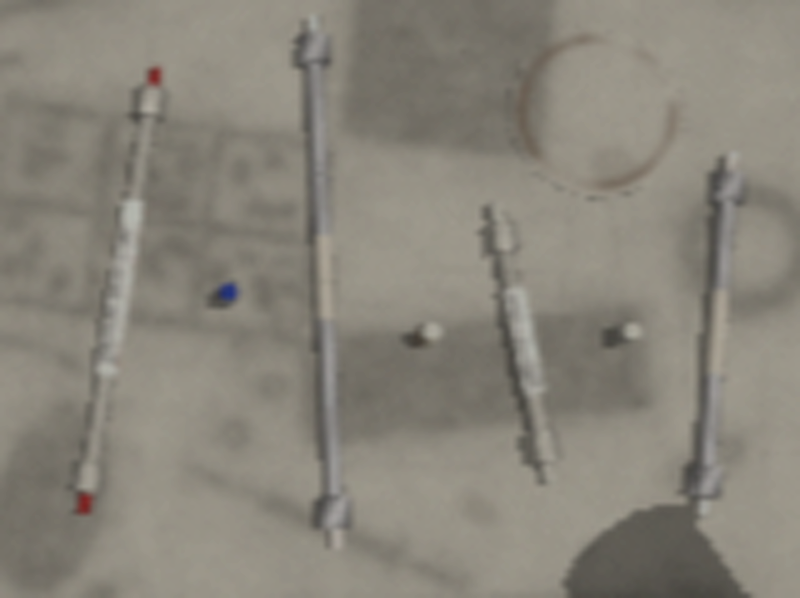

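c1 shows the rack yokes. The narrow end is at the upper right, with its pair at crop (375,105) and (480,200). The wide end is at the lower left, with its pair at (88,205) and (390,485). The beaker is at crop (690,560).
c2 shows the columns from left to right: 250 (red plugs), 300, 150 and 200. There are small caps on either side of column_150.

```bash
cat > h.py <<'E'
import numpy as np,cv2
def cast(f,uv,z):
    uv=np.atleast_2d(uv).astype(float)
    d=np.c_[(uv[:,0]-f['cx'])/f['fx'],(uv[:,1]-f['cy'])/f['fy'],np.ones(len(uv))]@f['rotation'].T
    o=f['origin']; return (o+d*((z-o[2])/d[:,2])[:,None])
def heights(f):
    v,u=np.mgrid[:400,:640]; Z=f['z_map']
    p=np.stack([(u-f['cx'])/f['fx']*Z,(v-f['cy'])/f['fy']*Z,Z],-1)@f['rotation'].T+f['origin']
    return p
def tube(f,mask,z=.0085):
    "centre, direction and length of an elongated mask, cast on height z"
    v,u=np.nonzero(mask); p=cast(f,np.c_[u,v],z)[:,:2]
    vx,vy,x0,y0=cv2.fitLine(p.astype(np.float32),cv2.DIST_HUBER,0,.003,.01).ravel()
    d=np.array([vx,vy]);d*=-np.sign(d[0]); t=(p-[x0,y0])@d
    a,b=np.percentile(t,[.5,99.5]); return np.array([x0,y0])+d*(a+b)/2,d,b-a
E
python3 - <<'E'
from h import *
f=dict(np.load('top0.npz')); P=heights(f); h=P[...,2]
print('bench h',np.percentile(h[215:235,320:350],[5,50,95]))
for n,(x0,x1,y0,y1) in dict(c250=(308,332,150,250),c300=(350,372,140,254),c150=(389,409,178,241),c200=(430,446,168,248)).items():
    m=np.zeros(h.shape,bool); m[y0:y1,x0:x1]=h[y0:y1,x0:x1]>.005
    k,l,st,_=cv2.connectedComponentsWithStats(m.astype(np.uint8),connectivity=8)
    m=l==1+np.argmax(st[1:,4]); c,d,L=tube(f,m)
    print(n,m.sum(),c.round(4),'ang',np.arctan2(d[1],d[0]).round(4),'L',L.round(4),'maxh',np.percentile(h[m],90).round(4))
# caps
for x0,x1 in((374,386),(414,426)): print('cap h',h[202:212,x0:x1].max())
# beaker
print('beaker',cast(f,[[145+690/5,140+560/4.9]],.07),h[245:262,272:292].max())
g=f['color'].max(2); m=np.zeros(h.shape,np.uint8); m[150:250,152:252]=(g[150:250,152:252]<55)
k,l,st,ce=cv2.connectedComponentsWithStats(m,connectivity=8)
for i in range(1,k):
    if st[i,4]>8: print(i,st[i].tolist(),ce[i].round(1),'h',np.percentile(h[l==i],[10,50,90]).round(3), cast(f,ce[i],.045).round(4)[0,:2])
# hand-read yokes, cast at 45 mm
px=np.array([[375,105],[480,200],[277,138],[448,292],[183,172],[420,385],[88,205],[390,485]])/[5,4.9]+[145,140]
w=cast(f,px,.045)[:,:2]
mod=np.array([[x,s*y] for x,y in((-.075,.042),(-.025,.067),(.025,.092),(.075,.117)) for s in(1,-1)])
for s in(1,-1):
    q=mod*[1,s]; A,B=q-q.mean(0),w-w.mean(0); U,S,V=np.linalg.svd(A.T@B); R=(U@V).T
    if np.linalg.det(R)>0: print('rack',w.mean(0)-R@q.mean(0),'yaw',np.arctan2(R[1,0],R[0,0]),'res',((A@R.T-B)*1000).round(1).tolist(), s)
E
```

```text
bench h [-4.17482817e-03  9.77467450e-05  4.04416907e-03]
c250 394 [ 0.525  -0.0724] ang 3.0113 L 0.2644 maxh 0.0178
c300 444 [ 0.5351 -0.1907] ang -3.0837 L 0.3098 maxh 0.0179
c150 255 [ 0.5016 -0.3062] ang -2.945 L 0.1645 maxh 0.018
c200 321 [ 0.5099 -0.4194] ang 3.0589 L 0.2153 maxh 0.0181
cap h 1.2476084694989797
cap h 0.03550198854920894
beaker [[0.36239496 0.01994116 0.07      ]] 1.2476084694989797
1 [213, 155, 12, 12, 67] [218.7 161.3] h [0.016 0.025 0.056] [0.617  0.2119]
2 [194, 162, 12, 12, 69] [199.8 168.2] h [0.017 0.025 0.057] [0.5956 0.2637]
3 [175, 169, 13, 12, 77] [181.3 175.2] h [0.016 0.028 0.057] [0.5739 0.3142]
4 [235, 175, 11, 11, 60] [240. 181.] h [0.017 0.027 0.06 ] [0.5629 0.1495]
5 [155, 176, 14, 13, 81] [162.5 182.1] h [0.015 0.024 0.055] [0.5528 0.3653]
6 [229, 194, 11, 11, 57] [234.2 199.8] h [0.018 0.027 0.058] [0.5091 0.1629]
7 [222, 214, 12, 10, 60] [227.9 219.2] h [0.017 0.028 0.06 ] [0.4546 0.1777]
8 [217, 233, 12, 11, 59] [222.5 238.2] h [0.016 0.03  0.058] [0.4015 0.1898]
rack [0.53366044 0.22754371] yaw 2.428484642244078 res [[1.0, 1.9], [-0.5, 0.1], [0.6, -0.3], [-1.1, -1.3], [0.6, 0.0], [-1.7, -0.3], [-0.0, 0.0], [1.1, -0.1]] -1
```

```bash
cat >> h.py <<'E'
def plan(x,y,z,a):
    "tool-axis shifts still to go (twist made first) to TCP x,y,z with tool x at heading a"
    from workcell import arm
    s=arm.read_state(); R=np.array(s['eef_rot']); p=np.array(s['ee_pos'])
    c=np.arctan2(R[1,0],R[0,0]); da=(a-c+np.pi/2)%np.pi-np.pi/2
    b=c+da; X=np.array([np.cos(b),np.sin(b)]); Y=np.array([np.sin(b),-np.cos(b)]); D=np.array([x,y])-p[:2]
    print('t',round(s['time_s'],2),'pos',p.round(4),'tilt',R[:2,2].round(4),'j',np.round(s['joints'],2))
    print('tx %.4f ty %.4f tz %.4f twist %.4f'%(D@X,D@Y,p[2]-z,-da))
E
python3 - <<'E'
from h import *
f=dict(np.load('top0.npz')); h=heights(f)[...,2]; g=f['color'].max(2)
m=np.zeros(h.shape,np.uint8); m[150:250,152:252]=(g[150:250,152:252]<55)
k,l,st,ce=cv2.connectedComponentsWithStats(m); w=[]
for i in(1,4,2,6,3,7,5,8):
    v,u=np.nonzero((l==i)&(h>.045)); w.append(cast(f,np.c_[u,v],.058)[:,:2].mean(0))
w=np.array(w)
q=np.array([[x,s*y] for x,y in((-.075,.042),(-.025,.067),(.025,.092),(.075,.117)) for s in(-1,1)])
A,B=q-q.mean(0),w-w.mean(0); U,S,V=np.linalg.svd(A.T@B); R=(U@V).T; c=w.mean(0)-R@q.mean(0)
print('rack',c,'yaw',np.arctan2(R[1,0],R[0,0]),((A@R.T-B)*1000).round(1).tolist())
for x in(-.075,-.025,.025,.075): print(c+R@[x,0])
print('caps',cast(f,[[295+430/5,140+332/4.9],[295+630/5,140+332/4.9]],.03))
plan(.51,-.4194,.15,3.0589)
E
```

```text
rack [0.53493173 0.23190906] yaw 2.4286568918843496 [[-0.0, 0.2], [-0.8, 0.1], [0.2, -0.2], [0.1, -0.6], [0.5, 1.3], [0.3, -0.8], [0.5, 0.3], [-0.9, -0.3]]
[0.59166511 0.18285476]
[0.55384286 0.21555763]
[0.51602061 0.2482605 ]
[0.47819836 0.28096336]
caps [[ 0.50128282 -0.25123808  0.03      ]
 [ 0.50484169 -0.36542411  0.03      ]]
t 0.1 pos [ 0.2333 -0.5793  0.2414] tilt [-0.0008  0.0018] j [-0.93  0.39  0.01 -0.   -1.19 -0.26]
tx -0.2626 ty 0.1822 tz 0.0914 twist 0.4653
```

```bash
python3 -m crank '[[0,0,0,0.1163],[0,0,0,0.1163],[0,0,0,0.1163],[0,0,0,0.1163],[-0.02,0.015,0,0],[-0.03,0.02,0,0],[-0.035,0.025,0,0],[-0.035,0.025,0,0]]' 0.5 60
python3 -m crank '[[-0.035,0.025,0.01,0],[-0.035,0.025,0.02,0],[-0.03,0.02,0.02,0],[-0.025,0.015,0.02,0],[-0.0176,0.0122,0.0114,0],[0,0,0.01,0],[0,0,0,0],[0,0,0,0]]'
python3 - <<'E'
from h import *
from workcell import optics
plan(.51,-.4194,.15,3.0589)
f=optics.grab_frame('wrist'); np.savez('w1.npz',**f); cv2.imwrite('pics/w1.png',f['color'][...,::-1])
print(f['origin'],f['rotation'].round(3).tolist(),f['fx'])
E
```

```text
time_s: 0.9
ee_pos: [0.3608, -0.504, 0.2418]
eef_rot: [[-0.997, 0.083, -0.001], [0.083, 0.997, 0.001], [0.001, 0.001, -1.0]]
wrist_force: [0.9, -0.4, 0.0]
gripper_width: 0.495
grasp_force: 0.0
time_s: 1.7
ee_pos: [0.5095, -0.4205, 0.1513]
eef_rot: [[-0.997, 0.083, -0.0], [0.083, 0.997, -0.0], [0.0, -0.0, -1.0]]
wrist_force: [0.1, -0.8, 0.5]
gripper_width: 0.499
grasp_force: 0.0
t 1.7 pos [ 0.5095 -0.4205  0.1513] tilt [-0.0001 -0.0003] j [-0.45  0.51 -0.02  0.   -1.04 -1.21]
tx -0.0004 ty 0.0011 tz 0.0013 twist -0.0006
[ 0.42767899 -0.41349808  0.28253364] [[0.083, 0.945, 0.316], [0.997, -0.079, -0.028], [-0.001, 0.317, -0.948]] 304.5434053381806
```

View pics/w1.png

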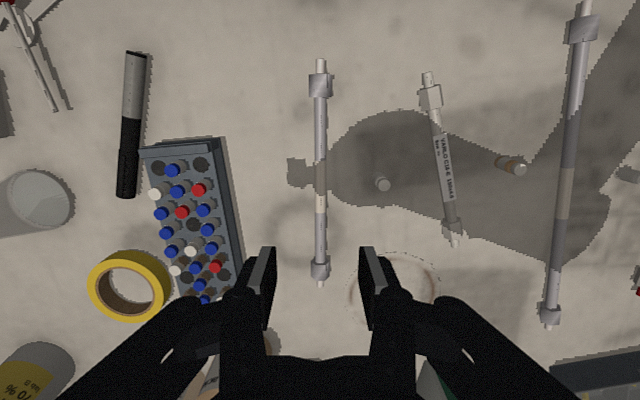

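The wrist view shows column_200 upright between (320,58) and (320,287), midway between the fingers, which are at x≈262 and 375. The jaws line up with the tube, so I'll check it by casting rays.

```bash
python3 - <<'E'
from h import *
f=dict(np.load('w1.npz'))
for nm,uv in dict(c200=[[320,59],[320,286]],c150=[[428,71],[456,246]],c300=[[586,0],[548,327]]).items():
    e=cast(f,uv,.0085)[:,:2]; print(nm,e.mean(0).round(4),np.arctan2(*(e[0]-e[1])[::-1]).round(4),np.linalg.norm(e[0]-e[1]).round(4))
E
python3 -m crank '[[0,0.001,0.02,0],[0,0,0.03,0],[0,0,0.03,0],[0,0,0.025,0],[0,0,0.015,0],[0,0,0.01,0],[0,0,0.004,0],[0,0,0,0]]'
```

```text
c200 [ 0.507  -0.4177] 3.0611 0.2178
c150 [ 0.4977 -0.3036] -2.9443 0.1685
c300 [ 0.5314 -0.1896] -3.0803 0.3156
time_s: 2.55
ee_pos: [0.5105, -0.4192, 0.0174]
eef_rot: [[-0.997, 0.082, 0.001], [0.082, 0.997, -0.001], [-0.001, -0.0, -1.0]]
wrist_force: [-0.2, 0.3, 0.4]
gripper_width: 0.499
grasp_force: 0.0
```

```bash
python3 -m crank '[[0.0015,0.001,0.0015,0],[0,0,0.0015,0],[0,0,0,0],[0,0,0,0],[0,0,0,0],[0,0,0,0],[0,0,0,0],[0,0,0,0]]' 0.05 60
python3 -m crank '[[0,0,-0.005,0],[0,0,-0.02,0],[0,0,-0.03,0],[0,0,-0.03,0],[0,0,-0.03,0],[0,0,-0.02,0],[0,0,-0.005,0],[0,0,0,0]]'
python3 - <<'E'
from h import *
from workcell import optics
plan(.5538,.2156,.15,2.4287+np.pi/2)
f=optics.grab_frame('wrist'); np.savez('w2.npz',**f); cv2.imwrite('pics/w2.png',f['color'][...,::-1])
E
```

```text
time_s: 3.35
ee_pos: [0.5092, -0.4178, 0.0148]
eef_rot: [[-0.997, 0.082, 0.001], [0.082, 0.997, -0.001], [-0.001, -0.001, -1.0]]
wrist_force: [-0.5, 0.5, 5.5]
gripper_width: 0.091
grasp_force: 58.9
time_s: 4.15
ee_pos: [0.5087, -0.4174, 0.1537]
eef_rot: [[-0.997, 0.083, 0.0], [0.083, 0.997, 0.001], [-0.0, 0.001, -1.0]]
wrist_force: [1.1, 0.3, -1.9]
gripper_width: 0.087
grasp_force: 58.6
t 4.15 pos [ 0.5087 -0.4174  0.1537] tilt [0.0005 0.0005] j [-0.44  0.51 -0.02 -0.   -1.04 -1.21]
tx -0.5083 ty 0.3799 tz 0.0037 twist -0.9407
```

View pics/w2.png

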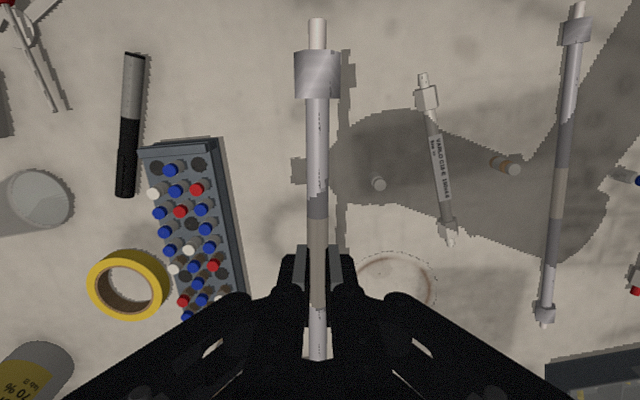

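Column_200 is held by the jaws near its middle, running upright in the picture from (317,18) to (318,360). Next is the turn and carry to above seat_200.

```bash
python3 -m crank '[[0,0,0,-0.08],[0,0,0,-0.12],[0,0,0,-0.135],[0,0,0,-0.135],[0,0,0,-0.135],[0,0,0,-0.135],[0,0,0,-0.12],[0,0,0,-0.081]]'
python3 -m crank '[[-0.012,0.009,0,0],[-0.024,0.0179,0,0],[-0.034,0.0254,0,0],[-0.036,0.0269,0,0],[-0.036,0.0269,0,0],[-0.036,0.0269,0,0],[-0.036,0.0269,0,0],[-0.036,0.0269,0,0]]'
python3 -m crank '[[-0.036,0.0269,0,0],[-0.036,0.0269,0,0],[-0.036,0.0269,0,0],[-0.036,0.0269,0,0],[-0.036,0.0269,0,0],[-0.034,0.0254,0,0],[-0.024,0.0179,0,0],[-0.0203,0.0153,0,0]]'
python3 -m crank '[[0,0,0,0],[0,0,0,0],[0,0,0,0],[0,0,0,0],[0,0,0,0],[0,0,0,0],[0,0,0,0],[0,0,0,0]]'
python3 - <<'E'
from h import *
from workcell import optics
plan(.5538,.2156,.15,2.4287+np.pi/2)
f=optics.grab_frame('wrist'); np.savez('w3.npz',**f); cv2.imwrite('pics/w3.png',f['color'][...,::-1])
E
```

```text
time_s: 5.0
ee_pos: [0.5078, -0.4169, 0.1511]
eef_rot: [[-0.651, -0.759, -0.004], [-0.759, 0.651, 0.003], [0.001, 0.005, -1.0]]
wrist_force: [0.3, 0.1, -2.0]
gripper_width: 0.092
grasp_force: 58.6
time_s: 5.8
ee_pos: [0.5295, -0.1039, 0.1527]
eef_rot: [[-0.655, -0.756, -0.002], [-0.756, 0.655, 0.0], [0.001, 0.002, -1.0]]
wrist_force: [1.5, 1.0, -1.9]
gripper_width: 0.089
grasp_force: 58.7
time_s: 6.6
ee_pos: [0.5519, 0.2175, 0.1523]
eef_rot: [[-0.653, -0.757, -0.003], [-0.757, 0.653, -0.001], [0.003, 0.001, -1.0]]
wrist_force: [-1.2, 0.3, -2.1]
gripper_width: 0.091
grasp_force: 58.7
time_s: 7.4
ee_pos: [0.5535, 0.2152, 0.154]
eef_rot: [[-0.654, -0.757, 0.0], [-0.757, 0.654, 0.0], [-0.0, -0.0, -1.0]]
wrist_force: [0.3, 0.0, -2.2]
gripper_width: 0.091
grasp_force: 58.7
t 7.4 pos [0.5535 0.2152 0.154 ] tilt [0.0001 0.0001] j [ 0.64  0.41 -0.19 -0.   -0.97 -1.36]
tx -0.0005 ty 0.0001 tz 0.0040 twist 0.0003
```

View pics/w3.png

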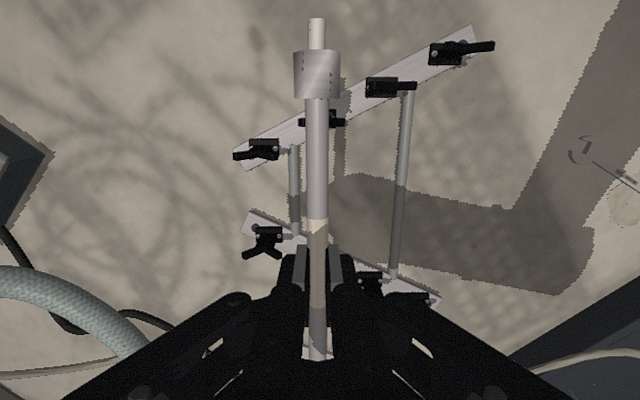

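The held tube is at x≈316 above the rack. Yoke tops show at (257,150) for the 150 seat, (320,118) for the 200 seat partly hidden behind the tube, (390,86) for the 250 seat and (460,48) for the 300 seat. I'll check the alignment by casting rays.

```bash
python3 - <<'E'
from h import *
f=dict(np.load('w3.npz')); P=heights(f); h=P[...,2]; g=f['color'].max(2)
c=np.array([.5349,.2319]); y=2.4287; R=np.array([[np.cos(y),-np.sin(y)],[np.sin(y),np.cos(y)]])
m=((g<60)&(h>.02)&(h<.08)).astype(np.uint8); m[300:]=0
k,l,st,ce=cv2.connectedComponentsWithStats(m)
for i in range(1,k):
    if st[i,4]>60:
        s=(l==i)&(h>.05); v,u=np.nonzero(s); w=cast(f,np.c_[u,v],.057)[:,:2]
        r=(w-c)@R; print(ce[i].round(0),len(u),'rack xy range',(r.min(0)*1000).round(1),(r.max(0)*1000).round(1),'maxh',np.percentile(h[s],95).round(4))
e=cast(f,[[317,18],[317,70],[316,150],[316,220]],.1477)[:,:2]; print('tube rack xy',((e-c)@R*1000).round(1).tolist())
E
```

```text
[464.  49.] 400 rack xy range [ 61.1 111.3] [ 94.8 118.1] maxh 0.0603
[391.  86.] 339 rack xy range [11.6 87.7] [44.9 92.9] maxh 0.0604
[336. 121.] 141 rack xy range [-16.1  62.2] [-4.4 68.6] maxh 0.0602Traceback (most recent call last):
  File "<stdin>", line 9, in <module>
    return umr_minimum(a, axis, None, out, keepdims, initial, where)
ValueError: zero-size array to reduction operation minimum which has no identity
```

```bash
python3 - <<'E'
from h import *
f=dict(np.load('w3.npz')); P=heights(f); h=P[...,2]; g=f['color'].max(2)
c=np.array([.5349,.2319]); y=2.4287; R=np.array([[np.cos(y),-np.sin(y)],[np.sin(y),np.cos(y)]])
e=cast(f,[[317,18],[317,70],[316,150],[316,220]],.1477)[:,:2]; print('tube rack xy',((e-c)@R*1000).round(1).tolist())
m=((g<60)&(h>.05)&(h<.07)).astype(np.uint8); m[300:]=0
k,l,st,ce=cv2.connectedComponentsWithStats(m)
for i in range(1,k):
    if st[i,4]>25:
        v,u=np.nonzero(l==i); r=((cast(f,np.c_[u,v],.059)[:,:2]-c)@R*1000).round(1); print(ce[i].round(0),r.min(0),r.max(0))
E
```

```text
tube rack xy [[-24.7, 112.1], [-24.7, 93.0], [-25.2, 59.6], [-25.2, 25.5]]
[452.  47.] [ 60.3 111.1] [ 72.7 117.8]
[482.  47.] [ 76.2 111.1] [ 93.7 117.8]
[378.  85.] [11.3 87.6] [24.1 92.8]
[405.  85.] [28.8 87.6] [44.3 92.8]
[336. 121.] [-16.1  62.4] [-4.6 68.7]
[302. 122.] [-37.8  62.4] [-34.1  68. ]
[243. 155.] [-87.7  37.4] [-71.8  44.2]
[269. 155.] [-66.7  37.4] [-53.9  44.2]
[250. 253.] [-87.5 -46.6] [-72.2 -36.3]
[274. 253.] [-67.  -46.6] [-54.7 -36.3]
```

```bash
python3 -m crank '[[-0.0035,0.0025,0.01,0],[0,0,0.02,0],[0,0,0.02,0],[0,0,0.015,0],[0,0,0.01,0],[0,0,0.004,0],[0,0,0,0],[0,0,0,0]]'
python3 -m crank '[[0,0,0.003,0],[0,0,0.003,0],[0,0,0.002,0],[0,0,0.002,0],[0,0,0.001,0],[0,0,0,0],[0,0,0,0],[0,0,0,0]]'
python3 -c "
from h import *;plan(.5538,.2156,.062,2.4287+np.pi/2)"
```

```text
time_s: 8.25
ee_pos: [0.5543, 0.22, 0.0755]
eef_rot: [[-0.653, -0.757, 0.001], [-0.757, 0.653, 0.001], [-0.001, -0.0, -1.0]]
wrist_force: [0.1, -0.1, -2.7]
gripper_width: 0.092
grasp_force: 58.7
time_s: 9.05
ee_pos: [0.5539, 0.2197, 0.064]
eef_rot: [[-0.654, -0.757, 0.0], [-0.757, 0.654, 0.0], [-0.0, -0.0, -1.0]]
wrist_force: [1.0, 0.5, -0.6]
gripper_width: 0.089
grasp_force: 58.7
t 9.05 pos [0.5539 0.2197 0.064 ] tilt [0.0002 0.0002] j [ 0.65  0.52 -0.28  0.   -0.78 -1.36]
tx 0.0032 ty -0.0026 tz 0.0020 twist 0.0006
```

```bash
python3 -m crank '[[0,0,0.0005,0],[0,0,0.0005,0],[0,0,0.0005,0],[0,0,0.0005,0],[0,0,0,0],[0,0,0,0],[0,0,0,0],[0,0,0,0]]'
python3 - <<'E'
from h import *
from workcell import optics
f=optics.grab_frame('wrist'); np.savez('w4.npz',**f); cv2.imwrite('pics/w4.png',cv2.resize(f['color'][60:300,180:500,::-1],None,fx=2.4,fy=2.4))
E
```

```text
time_s: 9.85
ee_pos: [0.5539, 0.2197, 0.0619]
eef_rot: [[-0.653, -0.757, 0.0], [-0.757, 0.653, 0.0], [-0.0, -0.0, -1.0]]
wrist_force: [0.3, 0.2, -1.0]
gripper_width: 0.091
grasp_force: 58.7
```

View pics/w4.png

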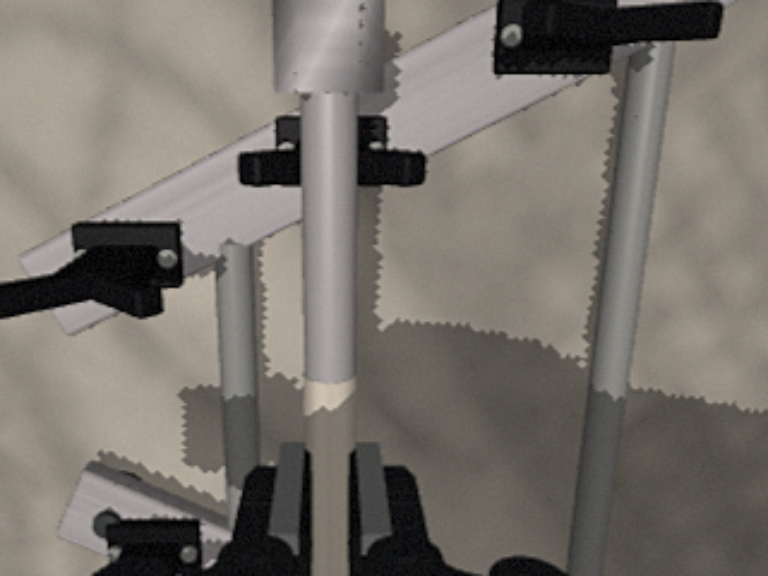

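The held tube (crop x≈329) sits centred in the seat_200 yoke (crop 239–425). The nut is outside it, with its edge at y≈93 and the yoke at y≈150. I'll lower it a touch, release and rise.

```bash
python3 -m crank '[[0,0,0.0006,0],[0,0,0,0],[0,0,0,0],[0,0,0,0],[0,0,0,0],[0,0,0,0],[0,0,0,0],[0,0,0,0]]'
python3 -m crank '[[0,0,0,0],[0,0,0,0],[0,0,0,0],[0,0,0,0],[0,0,0,0],[0,0,0,0],[0,0,0,0],[0,0,0,0]]' 0.3
python3 -m crank '[[0,0,-0.005,0],[0,0,-0.01,0],[0,0,-0.02,0],[0,0,-0.025,0],[0,0,-0.025,0],[0,0,-0.015,0],[0,0,-0.005,0],[0,0,0,0]]'
python3 - <<'E'
from h import *
from workcell import optics
plan(.4977,-.3036,.15,-2.9443)
f=optics.grab_frame('wrist'); np.savez('w5.npz',**f); cv2.imwrite('pics/w5.png',f['color'][...,::-1])
E
```

```text
time_s: 10.7
ee_pos: [0.5539, 0.2197, 0.0615]
eef_rot: [[-0.653, -0.757, 0.0], [-0.757, 0.653, 0.0], [-0.0, -0.0, -1.0]]
wrist_force: [-0.8, -0.7, 2.0]
gripper_width: 0.09
grasp_force: 59.0
time_s: 11.5
ee_pos: [0.5539, 0.2197, 0.0613]
eef_rot: [[-0.653, -0.757, 0.0], [-0.757, 0.653, 0.0], [-0.0, -0.0, -1.0]]
wrist_force: [-0.1, 0.8, -0.5]
gripper_width: 0.301
grasp_force: 0.0
time_s: 12.3
ee_pos: [0.5541, 0.2199, 0.1675]
eef_rot: [[-0.654, -0.757, 0.002], [-0.757, 0.654, 0.001], [-0.002, -0.0, -1.0]]
wrist_force: [-0.1, -0.6, -0.5]
gripper_width: 0.299
grasp_force: 0.0
t 12.3 pos [0.5541 0.2199 0.1675] tilt [0.0017 0.0014] j [ 0.65  0.4  -0.17 -0.   -1.   -1.36]
tx 0.1579 ty -0.5022 tz 0.0175 twist 0.6613
```

View pics/w5.png

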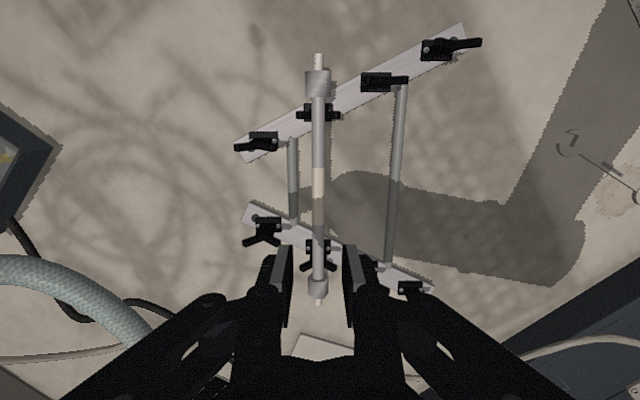

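Column_200 lies in both notches of its seat, with yokes at (318,112) and (318,255) and nuts outside at (317,85) and (318,288). Next is column_150.

```bash
python3 -m crank '[[0,0,0,0.08],[0,0,0,0.1],[0,0,0,0.1],[0,0,0,0.1],[0,0,0,0.1],[0,0,0,0.1],[0,0,0,0.08],[0,0,0,0.0013]]' 0.45
python3 -m crank '[[0.0037,-0.012,0,0],[0.0074,-0.024,0,0],[0.0106,-0.034,0,0],[0.0112,-0.036,0,0],[0.0112,-0.036,0,0],[0.0112,-0.036,0,0],[0.0112,-0.036,0,0],[0.0112,-0.036,0,0]]'
python3 -m crank '[[0.0112,-0.036,0,0],[0.0112,-0.036,0,0],[0.0112,-0.036,0,0],[0.0112,-0.036,0,0],[0.0112,-0.036,0,0],[0.0106,-0.034,0,0],[0.0074,-0.024,0.01,0],[0.0047,-0.016,0.0075,0]]'
python3 -m crank '[[0,0,0,0],[0,0,0,0],[0,0,0,0],[0,0,0,0],[0,0,0,0],[0,0,0,0],[0,0,0,0],[0,0,0,0]]'
python3 - <<'E'
from h import *
from workcell import optics
plan(.4995,-.305,.0155,-2.9443)
f=optics.grab_frame('wrist'); np.savez('w6.npz',**f); cv2.imwrite('pics/w6.png',f['color'][...,::-1])
E
```

```text
time_s: 13.15
ee_pos: [0.5532, 0.2193, 0.1649]
eef_rot: [[-0.981, -0.196, -0.002], [-0.196, 0.981, -0.001], [0.003, -0.001, -1.0]]
wrist_force: [0.0, 0.4, -0.6]
gripper_width: 0.449
grasp_force: 0.0
time_s: 13.95
ee_pos: [0.5256, -0.0429, 0.1661]
eef_rot: [[-0.98, -0.197, -0.001], [-0.197, 0.98, -0.0], [0.001, 0.0, -1.0]]
wrist_force: [1.5, -0.0, -0.2]
gripper_width: 0.451
grasp_force: 0.0
time_s: 14.75
ee_pos: [0.4978, -0.3072, 0.148]
eef_rot: [[-0.981, -0.195, -0.001], [-0.195, 0.981, 0.0], [0.001, 0.001, -1.0]]
wrist_force: [0.1, 0.1, -0.5]
gripper_width: 0.45
grasp_force: 0.0
time_s: 15.55
ee_pos: [0.4993, -0.3051, 0.1489]
eef_rot: [[-0.981, -0.196, 0.0], [-0.196, 0.981, -0.0], [-0.0, -0.0, -1.0]]
wrist_force: [-0.0, 0.3, -0.5]
gripper_width: 0.451
grasp_force: 0.0
t 15.55 pos [ 0.4993 -0.3051  0.1489] tilt [ 0.0001 -0.    ] j [-0.27  0.4  -0.22 -0.   -0.95 -1.1 ]
tx -0.0002 ty 0.0001 tz 0.1334 twist 0.0003
```

View pics/w6.png

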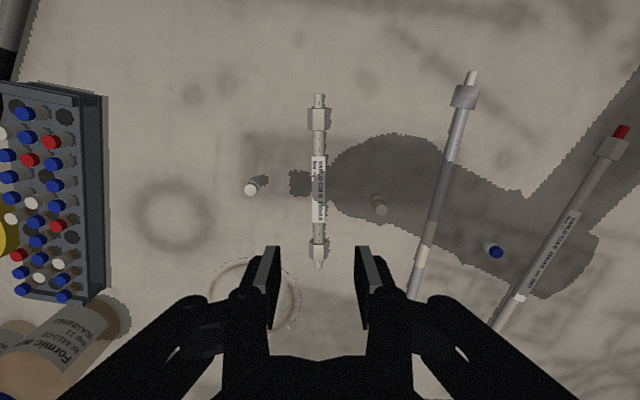

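Column_150 runs from (319,94) to (319,270), centred between the jaws. The caps at (252,190) and (378,205) are clear of the fingers. I'll descend and grip.

```bash
python3 -m crank '[[0,0,0.015,0],[0,0,0.025,0],[0,0,0.03,0],[0,0,0.025,0],[0,0,0.02,0],[0,0,0.012,0],[0,0,0.0064,0],[0,0,0,0]]'
python3 -m crank '[[0,0,0,0],[0,0,0,0],[0,0,0,0],[0,0,0,0],[0,0,0,0],[0,0,0,0],[0,0,0,0],[0,0,0,0]]' 0.05 60
python3 -m crank '[[0,0,-0.005,0],[0,0,-0.02,0],[0,0,-0.03,0],[0,0,-0.03,0],[0,0,-0.03,0],[0,0,-0.02,0],[0,0,-0.005,0],[0,0,0,0]]'
python3 - <<'E'
from h import *
from workcell import optics
f=dict(np.load('w6.npz')); print(cast(f,[[319,94],[319,270]],.0085).mean(0))
plan(.5916,.1871,.15,2.4287+np.pi/2)
f=optics.grab_frame('wrist'); np.savez('w7.npz',**f)
E
```

```text
time_s: 16.4
ee_pos: [0.4992, -0.3053, 0.015]
eef_rot: [[-0.981, -0.196, -0.001], [-0.196, 0.981, 0.0], [0.001, 0.0, -1.0]]
wrist_force: [-0.1, -0.3, -0.3]
gripper_width: 0.454
grasp_force: 0.0
time_s: 17.2
ee_pos: [0.5, -0.3054, 0.0166]
eef_rot: [[-0.981, -0.197, 0.002], [-0.197, 0.981, -0.001], [-0.002, -0.001, -1.0]]
wrist_force: [-1.7, 1.8, 5.2]
gripper_width: 0.087
grasp_force: 59.0
time_s: 18.0
ee_pos: [0.4991, -0.3051, 0.1555]
eef_rot: [[-0.981, -0.196, 0.001], [-0.196, 0.981, 0.0], [-0.001, 0.0, -1.0]]
wrist_force: [-0.4, 0.6, -1.6]
gripper_width: 0.087
grasp_force: 58.7
[ 0.49956097 -0.30319548  0.0085    ]
t 18.0 pos [ 0.4991 -0.3051  0.1555] tilt [0.0007 0.0003] j [-0.27  0.39 -0.21 -0.   -0.96 -1.1 ]
tx -0.4328 ty 0.2519 tz 0.0055 twist -0.6610
```

```bash
python3 -m crank '[[0,0,0,-0.08],[0,0,0,-0.1],[0,0,0,-0.1],[0,0,0,-0.1],[0,0,0,-0.1],[0,0,0,-0.1],[0,0,0,-0.08],[0,0,0,-0.001]]'
python3 -m crank '[[-0.012,0.007,0,0],[-0.024,0.014,0,0],[-0.034,0.0198,0,0],[-0.036,0.021,0,0],[-0.036,0.021,0,0],[-0.036,0.021,0,0],[-0.036,0.021,0,0],[-0.036,0.021,0,0]]'
python3 -m crank '[[-0.036,0.021,0,0],[-0.036,0.021,0,0],[-0.036,0.021,0,0],[-0.034,0.0198,0,0],[-0.024,0.014,0,0],[-0.0168,0.0093,0,0],[0,0,0,0],[0,0,0,0]]'
python3 -m crank '[[0,0,0.01,0],[0,0,0.02,0],[0,0,0.02,0],[0,0,0.015,0],[0,0,0.01,0],[0,0,0.004,0],[0,0,0,0],[0,0,0,0]]'
python3 - <<'E'
from h import *
from workcell import optics
plan(.5916,.1871,.0625,2.4287+np.pi/2)
f=optics.grab_frame('wrist'); np.savez('w8.npz',**f); cv2.imwrite('pics/w8.png',cv2.resize(f['color'][0:300,160:480,::-1],None,fx=2,fy=2))
E
```

```text
time_s: 18.85
ee_pos: [0.4982, -0.3048, 0.1532]
eef_rot: [[-0.654, -0.756, -0.004], [-0.756, 0.654, 0.002], [0.001, 0.004, -1.0]]
wrist_force: [0.7, 0.5, -2.1]
gripper_width: 0.093
grasp_force: 58.6
time_s: 19.65
ee_pos: [0.5519, -0.0184, 0.1549]
eef_rot: [[-0.655, -0.756, -0.001], [-0.756, 0.655, -0.0], [0.001, 0.001, -1.0]]
wrist_force: [0.3, -0.8, -2.0]
gripper_width: 0.087
grasp_force: 58.7
time_s: 20.45
ee_pos: [0.591, 0.1869, 0.1547]
eef_rot: [[-0.654, -0.757, -0.002], [-0.757, 0.654, -0.001], [0.002, 0.001, -1.0]]
wrist_force: [-0.7, -0.2, -1.4]
gripper_width: 0.092
grasp_force: 58.7
time_s: 21.25
ee_pos: [0.5921, 0.1869, 0.0771]
eef_rot: [[-0.654, -0.757, 0.001], [-0.757, 0.654, 0.001], [-0.001, -0.001, -1.0]]
wrist_force: [-0.5, -0.6, -0.2]
gripper_width: 0.086
grasp_force: 58.7
t 21.25 pos [0.5921 0.1869 0.0771] tilt [0.0012 0.0005] j [ 0.57  0.53 -0.2   0.   -0.83 -1.28]
tx 0.0002 ty 0.0005 tz 0.0146 twist 0.0002
```

View pics/w8.png

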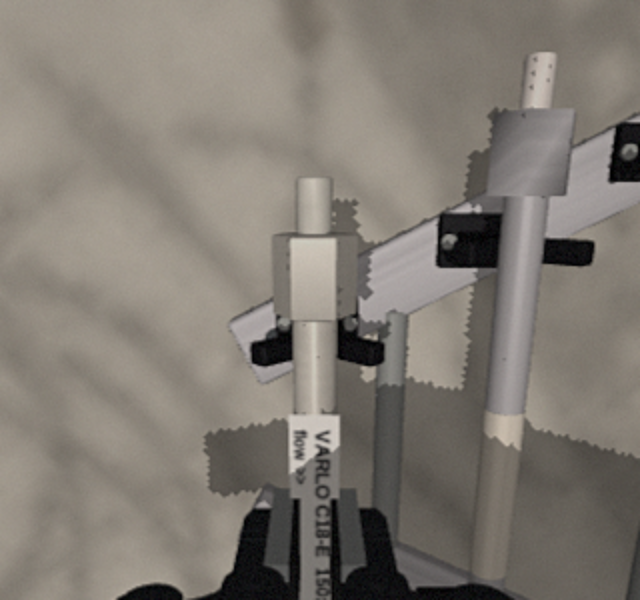

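```bash
python3 - <<'E'
from h import *
f=dict(np.load('w8.npz')); t=np.array([.5921,.1869]); y=2.4287
R=np.array([[np.cos(y),-np.sin(y)],[np.sin(y),np.cos(y)]])
for n,uv,z in(('yoke150',[[252,365],[384,362],[318,340],[318,362]],.061),('nut edge',[[315,320],[315,235]],.069+.0085),('plug end',[[315,178]],.074),):
    print(n,((cast(f,np.array(uv)/2+[160,0],z)[:,:2]-t)@R*1000).round(1).tolist())
E
```

```text
yoke150 [[-15.2, 41.1], [17.8, 41.9], [1.3, 47.6], [1.3, 41.9]]
nut edge [[0.5, 55.9], [0.5, 73.7]]
plug end [[0.5, 84.9]]
```

The tube (crop x≈316) is over the seat_150 yoke (252–384). By measurement its nut edge sits 8 mm beyond the yoke. I'll lower it.

```bash
python3 -m crank '[[0,0.0008,0.003,0],[0,0,0.003,0],[0,0,0.003,0],[0,0,0.002,0],[0,0,0.001,0],[0,0,0.0005,0],[0,0,0,0],[0,0,0,0]]'
python3 -m crank '[[0,0,0.0005,0],[0,0,0.0005,0],[0,0,0,0],[0,0,0,0],[0,0,0,0],[0,0,0,0],[0,0,0,0],[0,0,0,0]]'
```

```text
time_s: 22.1
ee_pos: [0.5911, 0.1875, 0.064]
eef_rot: [[-0.654, -0.757, 0.0], [-0.757, 0.654, 0.0], [-0.0, -0.0, -1.0]]
wrist_force: [0.1, -0.2, -1.3]
gripper_width: 0.088
grasp_force: 58.7
time_s: 22.9
ee_pos: [0.5912, 0.1875, 0.0631]
eef_rot: [[-0.654, -0.757, 0.0], [-0.757, 0.654, 0.0], [-0.0, -0.0, -1.0]]
wrist_force: [-0.0, -0.1, -1.0]
gripper_width: 0.09
grasp_force: 58.7
```

```bash
python3 -m crank '[[0,0,0.0005,0],[0,0,0.0005,0],[0,0,0,0],[0,0,0,0],[0,0,0,0],[0,0,0,0],[0,0,0,0],[0,0,0,0]]'
python3 -m crank '[[0,0,0.0005,0],[0,0,0,0],[0,0,0,0],[0,0,0,0],[0,0,0,0],[0,0,0,0],[0,0,0,0],[0,0,0,0]]'
```

```text
time_s: 23.7
ee_pos: [0.5915, 0.1875, 0.0626]
eef_rot: [[-0.654, -0.757, 0.001], [-0.757, 0.654, 0.0], [-0.001, -0.001, -1.0]]
wrist_force: [0.7, -2.2, 6.1]
gripper_width: 0.09
grasp_force: 59.3
time_s: 24.5
ee_pos: [0.5915, 0.1874, 0.0624]
eef_rot: [[-0.653, -0.757, 0.001], [-0.757, 0.653, 0.0], [-0.001, -0.001, -1.0]]
wrist_force: [0.4, -1.6, 7.2]
gripper_width: 0.088
grasp_force: 59.6
```

```bash
python3 -m crank '[[0,0,-0.0005,0],[0,0,0,0],[0,0,0,0],[0,0,0,0],[0,0,0,0],[0,0,0,0],[0,0,0,0],[0,0,0,0]]' 0.3
python3 -m crank '[[0,0,-0.005,0],[0,0,-0.01,0],[0,0,-0.02,0],[0,0,-0.025,0],[0,0,-0.025,0],[0,0,-0.015,0],[0,0,-0.005,0],[0,0,0,0]]'
python3 -c "
from h import *;plan(.5235,-.0715,.15,3.0113)"
```

```text
time_s: 25.3
ee_pos: [0.591, 0.1874, 0.0619]
eef_rot: [[-0.654, -0.757, -0.0], [-0.757, 0.654, 0.0], [0.0, 0.0, -1.0]]
wrist_force: [0.0, 0.7, -1.0]
gripper_width: 0.302
grasp_force: 0.0
time_s: 26.1
ee_pos: [0.5913, 0.1876, 0.1682]
eef_rot: [[-0.654, -0.757, 0.002], [-0.757, 0.654, 0.001], [-0.002, -0.001, -1.0]]
wrist_force: [0.8, -0.4, -1.2]
gripper_width: 0.306
grasp_force: 0.0
t 26.1 pos [0.5913 0.1876 0.1682] tilt [0.0019 0.0013] j [ 0.57  0.43 -0.11 -0.   -1.02 -1.28]
tx 0.0335 ty -0.2657 tz 0.0182 twist 0.9885
```

```bash
python3 -m crank '[[0,0,0,0.09],[0,0,0,0.13],[0,0,0,0.14],[0,0,0,0.14],[0,0,0,0.14],[0,0,0,0.14],[0,0,0,0.13],[0,0,0,0.0785]]' 0.45
python3 -m crank '[[0.0035,-0.012,0,0],[0.005,-0.024,0,0],[0.005,-0.033,0,0],[0.005,-0.036,0,0],[0.005,-0.036,0,0],[0.005,-0.036,0,0],[0.005,-0.036,0,0],[0,-0.033,0,0]]'
python3 -m crank '[[0,-0.0197,0.01,0],[0,0,0.008,0],[0,0,0,0],[0,0,0,0],[0,0,0,0],[0,0,0,0],[0,0,0,0],[0,0,0,0]]'
python3 - <<'E'
from h import *
from workcell import optics
plan(.5235,-.0715,.0165,3.0113)
f=optics.grab_frame('wrist'); np.savez('w9.npz',**f); cv2.imwrite('pics/w9.png',f['color'][...,::-1])
E
```

```text
time_s: 26.9
ee_pos: [0.5903, 0.1871, 0.1654]
eef_rot: [[-0.991, 0.134, -0.003], [0.134, 0.991, -0.001], [0.002, -0.002, -1.0]]
wrist_force: [0.1, 0.3, 1.1]
gripper_width: 0.455
grasp_force: 0.0
time_s: 27.7
ee_pos: [0.5236, -0.0541, 0.1663]
eef_rot: [[-0.992, 0.128, -0.002], [0.128, 0.992, -0.0], [0.002, -0.0, -1.0]]
wrist_force: [0.5, 0.5, -0.6]
gripper_width: 0.446
grasp_force: 0.0
time_s: 28.5
ee_pos: [0.5234, -0.0713, 0.1491]
eef_rot: [[-0.992, 0.129, 0.0], [0.129, 0.992, 0.0], [-0.0, 0.0, -1.0]]
wrist_force: [0.0, -0.6, -0.2]
gripper_width: 0.451
grasp_force: 0.0
t 28.5 pos [ 0.5234 -0.0713  0.1491] tilt [0.0003 0.    ] j [ 0.17  0.31 -0.36  0.   -0.9  -1.87]
tx -0.0001 ty -0.0002 tz 0.1326 twist 0.0008
```

View pics/w9.png

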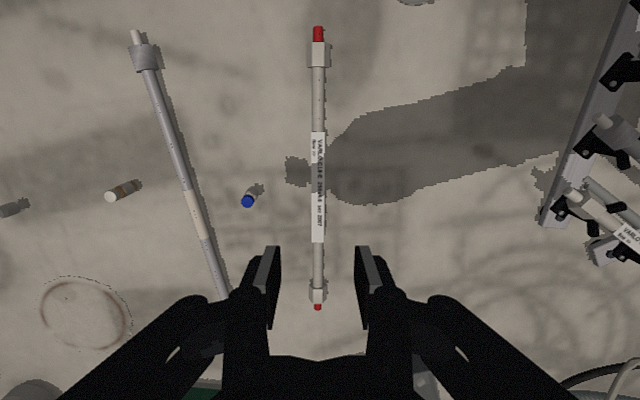

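Column_250 (red plugs) runs from (318,26) to (318,310), centred between the jaws, and the blue cap at (248,200) is clear. I'll descend, grip and lift.

```bash
python3 -m crank '[[0,0,0.015,0],[0,0,0.025,0],[0,0,0.03,0],[0,0,0.025,0],[0,0,0.02,0],[0,0,0.012,0],[0,0,0.0056,0],[0,0,0,0]]'
python3 -m crank '[[0,0,0,0],[0,0,0,0],[0,0,0,0],[0,0,0,0],[0,0,0,0],[0,0,0,0],[0,0,0,0],[0,0,0,0]]' 0.05 60
python3 -m crank '[[0,0,-0.005,0],[0,0,-0.02,0],[0,0,-0.03,0],[0,0,-0.03,0],[0,0,-0.03,0],[0,0,-0.02,0],[0,0,-0.005,0],[0,0,0,0]]'
python3 - <<'E'
from h import *
f=dict(np.load('w9.npz')); print(cast(f,[[318,27],[318,309]],.0085).mean(0))
plan(.5159,.2525,.15,2.4287+np.pi/2)
E
```

```text
time_s: 29.35
ee_pos: [0.5233, -0.0716, 0.016]
eef_rot: [[-0.992, 0.13, -0.001], [0.13, 0.992, -0.0], [0.001, -0.0, -1.0]]
wrist_force: [0.3, 0.2, 0.5]
gripper_width: 0.455
grasp_force: 0.0
time_s: 30.15
ee_pos: [0.5241, -0.0715, 0.0175]
eef_rot: [[-0.992, 0.129, 0.002], [0.129, 0.992, 0.0], [-0.002, 0.0, -1.0]]
wrist_force: [-0.7, 1.5, 5.8]
gripper_width: 0.086
grasp_force: 59.0
time_s: 30.95
ee_pos: [0.523, -0.0716, 0.1564]
eef_rot: [[-0.991, 0.13, 0.0], [0.13, 0.991, 0.001], [-0.0, 0.001, -1.0]]
wrist_force: [-0.6, -0.3, -2.6]
gripper_width: 0.085
grasp_force: 58.7
[ 0.52304889 -0.0704645   0.0085    ]
t 30.95 pos [ 0.523  -0.0716  0.1564] tilt [0.0004 0.0006] j [ 0.17  0.3  -0.35 -0.   -0.92 -1.87]
tx -0.2405 ty 0.2173 tz 0.0064 twist -0.9886
```

```bash
python3 -m crank '[[0,0,0,-0.09],[0,0,0,-0.13],[0,0,0,-0.14],[0,0,0,-0.14],[0,0,0,-0.14],[0,0,0,-0.14],[0,0,0,-0.13],[0,0,0,-0.0786]]'
python3 -m crank '[[-0.01,0.009,0,0],[-0.02,0.018,0,0],[-0.028,0.0253,0,0],[-0.03,0.0271,0,0],[-0.03,0.0271,0,0],[-0.03,0.0271,0,0],[-0.03,0.0271,0,0],[-0.028,0.0253,0,0]]'
python3 -m crank '[[-0.02,0.018,0,0],[-0.0145,0.0133,0,0],[0,0,0,0],[0,0,0,0],[0,0,0.01,0],[0,0,0.02,0],[0,0,0.02,0],[0,0,0.01,0]]'
python3 -m crank '[[0,0,0.01,0],[0,0,0.008,0],[0,0,0,0],[0,0,0,0],[0,0,0,0],[0,0,0,0],[0,0,0,0],[0,0,0,0]]'
python3 - <<'E'
from h import *
from workcell import optics
plan(.5159,.2525,.0635,2.4287+np.pi/2)
f=optics.grab_frame('wrist'); np.savez('w10.npz',**f); cv2.imwrite('pics/w10.png',cv2.resize(f['color'][0:300,160:480,::-1],None,fx=2,fy=2))
E
```

```text
time_s: 31.75
ee_pos: [0.5219, -0.0717, 0.1539]
eef_rot: [[-0.651, -0.759, -0.005], [-0.759, 0.651, -0.0], [0.003, 0.003, -1.0]]
wrist_force: [0.8, 0.8, -2.2]
gripper_width: 0.086
grasp_force: 58.6
time_s: 32.55
ee_pos: [0.5158, 0.2079, 0.1548]
eef_rot: [[-0.654, -0.756, -0.002], [-0.756, 0.654, -0.001], [0.003, 0.001, -1.0]]
wrist_force: [0.4, -0.5, -1.4]
gripper_width: 0.088
grasp_force: 58.7
time_s: 33.35
ee_pos: [0.5149, 0.2504, 0.0939]
eef_rot: [[-0.655, -0.755, -0.004], [-0.755, 0.655, -0.002], [0.004, 0.001, -1.0]]
wrist_force: [-0.9, -0.6, -2.0]
gripper_width: 0.083
grasp_force: 58.8
time_s: 34.15
ee_pos: [0.5161, 0.2525, 0.0786]
eef_rot: [[-0.654, -0.757, 0.0], [-0.757, 0.654, 0.0], [-0.001, -0.0, -1.0]]
wrist_force: [0.1, -0.0, -2.2]
gripper_width: 0.086
grasp_force: 58.8
t 34.15 pos [0.5161 0.2525 0.0786] tilt [0.0004 0.0004] j [ 0.74  0.47 -0.32 -0.   -0.78 -1.45]
tx 0.0001 ty 0.0001 tz 0.0151 twist 0.0005
```

View pics/w10.png

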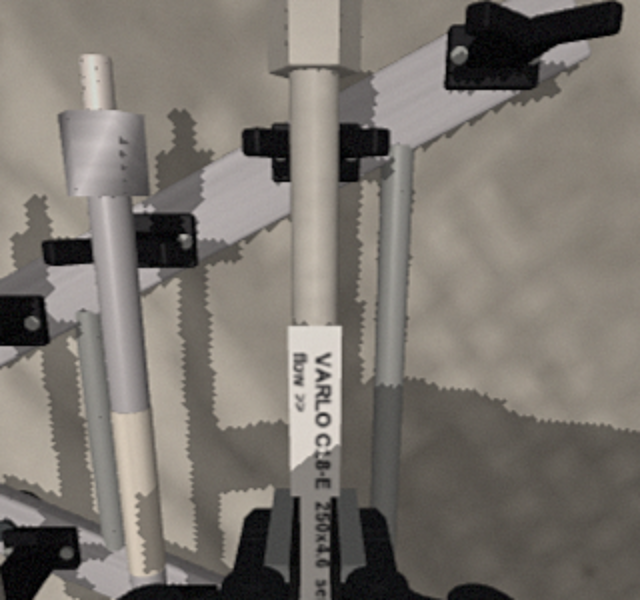

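The tube of column_250 (crop x≈314) is centred over the seat_250 yoke (243–390), with its nut well beyond. I'll lower it.

```bash
python3 -m crank '[[0,0.0003,0.003,0],[0,0,0.003,0],[0,0,0.003,0],[0,0,0.003,0],[0,0,0.002,0],[0,0,0.0005,0],[0,0,0,0],[0,0,0,0]]'
python3 -m crank '[[0,0,0.0005,0],[0,0,0.0005,0],[0,0,0,0],[0,0,0,0],[0,0,0,0],[0,0,0,0],[0,0,0,0],[0,0,0,0]]'
```

```text
time_s: 35.0
ee_pos: [0.5159, 0.2527, 0.0639]
eef_rot: [[-0.654, -0.757, 0.0], [-0.757, 0.654, 0.0], [-0.0, 0.0, -1.0]]
wrist_force: [0.1, 0.3, -0.9]
gripper_width: 0.09
grasp_force: 58.8
time_s: 35.8
ee_pos: [0.516, 0.2527, 0.0634]
eef_rot: [[-0.653, -0.757, 0.001], [-0.757, 0.653, 0.0], [-0.001, -0.0, -1.0]]
wrist_force: [-2.9, -1.0, 4.7]
gripper_width: 0.089
grasp_force: 59.3
```

```bash
python3 -m crank '[[0,0,0,0],[0,0,0,0],[0,0,0,0],[0,0,0,0],[0,0,0,0],[0,0,0,0],[0,0,0,0],[0,0,0,0]]' 0.3
python3 -m crank '[[0,0,-0.005,0],[0,0,-0.01,0],[0,0,-0.02,0],[0,0,-0.025,0],[0,0,-0.025,0],[0,0,-0.015,0],[0,0,-0.005,0],[0,0,0,0]]'
python3 -c "
from h import *;plan(.533,-.190,.15,-3.082)"
```

```text
time_s: 36.6
ee_pos: [0.5158, 0.2526, 0.0628]
eef_rot: [[-0.654, -0.757, -0.0], [-0.757, 0.654, 0.0], [-0.0, 0.0, -1.0]]
wrist_force: [0.7, -0.5, -0.3]
gripper_width: 0.294
grasp_force: 0.0
time_s: 37.4
ee_pos: [0.516, 0.2528, 0.169]
eef_rot: [[-0.654, -0.757, 0.002], [-0.757, 0.654, 0.002], [-0.002, -0.0, -1.0]]
wrist_force: [-0.3, -0.5, -0.1]
gripper_width: 0.303
grasp_force: 0.0
t 37.4 pos [0.516  0.2528 0.169 ] tilt [0.0016 0.0015] j [ 0.74  0.36 -0.22 -0.   -0.98 -1.45]
tx 0.0094 ty -0.4431 tz 0.0190 twist 0.7988
```

```bash
python3 -m crank '[[0,0,0,0.08],[0,0,0,0.11],[0,0,0,0.12],[0,0,0,0.12],[0,0,0,0.12],[0,0,0,0.11],[0,0,0,0.09],[0,0,0,0.0488]]' 0.45
python3 -m crank '[[0.0094,-0.012,0,0],[0,-0.024,0,0],[0,-0.034,0,0],[0,-0.036,0,0],[0,-0.036,0,0],[0,-0.036,0,0],[0,-0.036,0,0],[0,-0.036,0,0]]'
python3 -m crank '[[0,-0.036,0,0],[0,-0.036,0,0],[0,-0.036,0,0],[0,-0.036,0,0],[0,-0.030,0.01,0],[0,-0.0191,0.009,0],[0,0,0,0],[0,0,0,0]]'
python3 -m crank '[[0,0,0,0],[0,0,0,0],[0,0,0,0],[0,0,0,0],[0,0,0,0],[0,0,0,0],[0,0,0,0],[0,0,0,0]]'
python3 - <<'E'
from h import *
from workcell import optics
plan(.533,-.190,.017,-3.082)
f=optics.grab_frame('wrist'); np.savez('w11.npz',**f); cv2.imwrite('pics/w11.png',f['color'][...,::-1])
E
```

```text
time_s: 38.2
ee_pos: [0.5152, 0.2522, 0.1664]
eef_rot: [[-0.998, -0.057, -0.002], [-0.057, 0.998, -0.002], [0.002, -0.001, -1.0]]
wrist_force: [0.0, -0.7, -0.7]
gripper_width: 0.453
grasp_force: 0.0
time_s: 39.0
ee_pos: [0.5205, 0.0009, 0.1667]
eef_rot: [[-0.998, -0.06, -0.002], [-0.06, 0.998, -0.0], [0.002, -0.0, -1.0]]
wrist_force: [1.1, 1.1, 0.6]
gripper_width: 0.45
grasp_force: 0.0
time_s: 39.8
ee_pos: [0.5321, -0.1904, 0.1477]
eef_rot: [[-0.998, -0.059, -0.002], [-0.059, 0.998, 0.0], [0.002, 0.0, -1.0]]
wrist_force: [-0.5, 0.6, 0.5]
gripper_width: 0.454
grasp_force: 0.0
time_s: 40.6
ee_pos: [0.5328, -0.1903, 0.1488]
eef_rot: [[-0.998, -0.059, -0.0], [-0.059, 0.998, 0.0], [0.0, 0.0, -1.0]]
wrist_force: [0.2, -0.4, 0.6]
gripper_width: 0.452
grasp_force: 0.0
t 40.6 pos [ 0.5328 -0.1903  0.1488] tilt [-0.  0.] j [-0.06  0.37 -0.27 -0.   -0.93 -1.45]
tx -0.0002 ty 0.0003 tz 0.1318 twist -0.0001
```

View pics/w11.png

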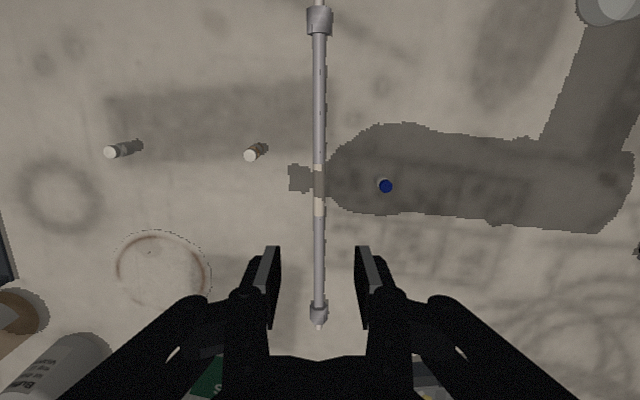

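Column_300 lies at x≈319, centred between the jaws, with its near nut at (319,312). That was my last picture, so from here I check by numbers.

```bash
python3 -m crank '[[0,0,0.015,0],[0,0,0.025,0],[0,0,0.03,0],[0,0,0.025,0],[0,0,0.02,0],[0,0,0.012,0],[0,0,0.0048,0],[0,0,0,0]]'
python3 -m crank '[[0,0,0,0],[0,0,0,0],[0,0,0,0],[0,0,0,0],[0,0,0,0],[0,0,0,0],[0,0,0,0],[0,0,0,0]]' 0.05 60
python3 -m crank '[[0,0,-0.005,0],[0,0,-0.02,0],[0,0,-0.03,0],[0,0,-0.03,0],[0,0,-0.03,0],[0,0,-0.02,0],[0,0,-0.005,0],[0,0,0,0]]'
python3 - <<'E'
from h import *
plan(.4780,.2852,.15,2.4287+np.pi/2)
f=dict(np.load('w11.npz')); e=cast(f,[[319,300],[319,34]],.0085); print('inner nut edges mid',e.mean(0),np.linalg.norm(e[0]-e[1]))
E
```

```text
time_s: 41.45
ee_pos: [0.5329, -0.1903, 0.0168]
eef_rot: [[-0.998, -0.06, -0.001], [-0.06, 0.998, -0.0], [0.001, -0.0, -1.0]]
wrist_force: [0.1, 0.4, 0.5]
gripper_width: 0.449
grasp_force: 0.0
time_s: 42.25
ee_pos: [0.5336, -0.1903, 0.0183]
eef_rot: [[-0.998, -0.06, 0.002], [-0.06, 0.998, -0.0], [-0.002, -0.0, -1.0]]
wrist_force: [-0.9, 0.3, 6.5]
gripper_width: 0.085
grasp_force: 59.0
time_s: 43.05
ee_pos: [0.5325, -0.1901, 0.157]
eef_rot: [[-0.998, -0.059, 0.0], [-0.059, 0.998, 0.001], [-0.0, 0.001, -1.0]]
wrist_force: [-0.3, 0.8, -3.0]
gripper_width: 0.084
grasp_force: 58.7
t 43.05 pos [ 0.5325 -0.1901  0.157 ] tilt [0.0003 0.0006] j [-0.06  0.36 -0.26 -0.   -0.95 -1.45]
tx -0.3239 ty 0.3521 tz 0.0070 twist -0.7988
inner nut edges mid [ 0.52880803 -0.18875719  0.0085    ] 0.25124734750108646
```

```bash
python3 -m crank '[[0,0,0,-0.08],[0,0,0,-0.11],[0,0,0,-0.12],[0,0,0,-0.12],[0,0,0,-0.12],[0,0,0,-0.11],[0,0,0,-0.09],[0,0,0,-0.0488]]'
python3 -m crank '[[-0.01,0.0109,0,0],[-0.02,0.0217,0,0],[-0.028,0.0304,0,0],[-0.03,0.0326,0,0],[-0.03,0.0326,0,0],[-0.03,0.0326,0,0],[-0.03,0.0326,0,0],[-0.03,0.0326,0,0]]'
python3 -m crank '[[-0.03,0.0326,0,0],[-0.03,0.0326,0,0],[-0.026,0.0283,0,0],[-0.018,0.0196,0,0],[-0.0119,0.013,0,0],[0,0,0,0],[0,0,0,0],[0,0,0,0]]'
python3 -m crank '[[0,0,0.01,0],[0,0,0.02,0],[0,0,0.02,0],[0,0,0.015,0],[0,0,0.01,0],[0,0,0.003,0],[0,0,0,0],[0,0,0,0]]'
python3 - <<'E'
from h import *
from workcell import optics
plan(.4780,.2852,.064,2.4287+np.pi/2)
f=optics.grab_frame('wrist'); np.savez('w12.npz',**f); h=heights(f)[...,2]; g=f['color'].max(2)
from workcell import arm
t=np.array(arm.read_state()['ee_pos'])[:2]; y=2.4287
R=np.array([[np.cos(y),-np.sin(y)],[np.sin(y),np.cos(y)]])
m=((g<60)&(h>.05)&(h<.067)).astype(np.uint8); m[230:]=0
k,l,st,ce=cv2.connectedComponentsWithStats(m)
for i in range(1,k):
    if st[i,4]>25:
        v,u=np.nonzero(l==i); r=((cast(f,np.c_[u,v],.06)[:,:2]-t)@R*1000).round(1); print('yoke',ce[i].round(0),r.min(0),r.max(0))
# held tube: columns of pixels above the rack height, width per row
for row in range(0,200,12):
    u=np.nonzero((h[row]>.066)&(h[row]<.09)&(abs(np.arange(640)-319)<70))[0]
    if len(u): 
        r=(cast(f,[[u.min(),row],[u.max(),row]],.0715)[:,:2]-t)@R*1000; print(row,u.min(),u.max(),r.round(1).tolist())
E
```

```text
time_s: 43.85
ee_pos: [0.5314, -0.19, 0.1544]
eef_rot: [[-0.652, -0.758, -0.005], [-0.758, 0.652, 0.001], [0.002, 0.004, -1.0]]
wrist_force: [-0.3, 0.1, -2.5]
gripper_width: 0.079
grasp_force: 58.6
time_s: 44.65
ee_pos: [0.4959, 0.1167, 0.1557]
eef_rot: [[-0.654, -0.756, -0.003], [-0.756, 0.654, -0.001], [0.002, 0.001, -1.0]]
wrist_force: [1.4, -0.5, -2.4]
gripper_width: 0.084
grasp_force: 58.8
time_s: 45.45
ee_pos: [0.4777, 0.2838, 0.1565]
eef_rot: [[-0.655, -0.756, -0.001], [-0.756, 0.655, -0.001], [0.002, 0.0, -1.0]]
wrist_force: [-0.2, -0.2, -2.6]
gripper_width: 0.085
grasp_force: 58.8
time_s: 46.25
ee_pos: [0.4786, 0.2853, 0.0797]
eef_rot: [[-0.654, -0.757, 0.001], [-0.757, 0.654, 0.001], [-0.002, -0.0, -1.0]]
wrist_force: [-0.3, -0.0, -1.8]
gripper_width: 0.081
grasp_force: 58.8
t 46.25 pos [0.4786 0.2853 0.0797] tilt [0.0012 0.001 ] j [ 0.83  0.44 -0.37  0.   -0.76 -1.54]
tx 0.0004 ty 0.0004 tz 0.0157 twist 0.0004
yoke [292.  10.] [-15.9 113.7] [ -5.8 121.3]
yoke [343.  10.] [  5.8 113.7] [ 17.1 121.3]
yoke [236.  70.] [-42.5  90.6] [-31.2  96.5]
yoke [188.  71.] [-64.8  90.6]
[... 186 characters left out ...]
1. ] [-128.6   48.8]
0 305 330 [[-4.5, 118.3], [5.3, 118.3]]
12 305 329 [[-4.6, 114.1], [5.0, 114.1]]
24 305 329 [[-4.7, 109.9], [5.1, 109.9]]
36 305 329 [[-4.7, 105.6], [5.1, 105.6]]
48 305 329 [[-4.8, 101.1], [5.2, 101.1]]
60 305 329 [[-4.8, 96.6], [5.2, 96.6]]
72 306 329 [[-4.4, 91.9], [5.3, 91.9]]
84 306 329 [[-4.5, 87.2], [5.3, 87.2]]
96 306 329 [[-4.6, 82.3], [5.4, 82.3]]
108 306 328 [[-4.6, 77.3], [5.0, 77.3]]
120 306 328 [[-4.7, 72.2], [5.1, 72.2]]
132 306 328 [[-4.7, 67.0], [5.2, 67.0]]
144 307 328 [[-4.3, 61.6], [5.2, 61.6]]
156 307 328 [[-4.4, 56.1], [5.3, 56.1]]
168 307 328 [[-4.5, 50.5], [5.3, 50.5]]
180 307 328 [[-4.5, 44.7], [5.4, 44.7]]
192 307 328 [[-4.6, 38.7], [5.5, 38.7]]
```

```bash
python3 -m crank '[[-0.0015,0.0003,0.003,0],[0,0,0.003,0],[0,0,0.003,0],[0,0,0.003,0],[0,0,0.002,0],[0,0,0.001,0],[0,0,0,0],[0,0,0,0]]'
python3 -m crank '[[0,0,0.0005,0],[0,0,0.0005,0],[0,0,0,0],[0,0,0,0],[0,0,0,0],[0,0,0,0],[0,0,0,0],[0,0,0,0]]'
```

```text
time_s: 47.1
ee_pos: [0.4788, 0.2862, 0.0647]
eef_rot: [[-0.653, -0.757, 0.0], [-0.757, 0.653, -0.0], [-0.0, -0.0, -1.0]]
wrist_force: [-2.4, -1.3, 3.6]
gripper_width: 0.085
grasp_force: 59.6
time_s: 47.9
ee_pos: [0.4788, 0.2862, 0.0645]
eef_rot: [[-0.653, -0.757, 0.0], [-0.757, 0.653, -0.0], [-0.0, -0.0, -1.0]]
wrist_force: [-4.2, -2.5, 10.4]
gripper_width: 0.088
grasp_force: 60.1
```

```bash
python3 -m crank '[[0,0,-0.0006,0],[0,0,0,0],[0,0,0,0],[0,0,0,0],[0,0,0,0],[0,0,0,0],[0,0,0,0],[0,0,0,0]]'
python3 -m crank '[[0,0,0,0],[0,0,0,0],[0,0,0,0],[0,0,0,0],[0,0,0,0],[0,0,0,0],[0,0,0,0],[0,0,0,0]]' 0.3
python3 -m crank '[[0,0,-0.005,0],[0,0,-0.01,0],[0,0,-0.02,0],[0,0,-0.03,0],[0,0,-0.04,0],[0,0,-0.04,0],[0,0,-0.03,0],[0,0,-0.01,0]]'
python3 -m crank '[[0.0,-0.02,-0.01,0],[0,-0.03,0,0],[0,-0.04,0,0],[0,-0.04,0,0],[0,-0.04,0,0],[0,-0.04,0,0],[0,-0.03,0,0],[0,-0.02,0,0]]'
python3 -m crank '[[0.0,-0.02,0,0],[0,-0.03,0,0],[0,-0.04,0,0],[0,-0.04,0,0],[0,-0.04,0,0],[0,-0.04,0,0],[0,-0.03,0,0],[0,-0.02,0,0]]'
python3 - <<'E'
from h import *
from workcell import optics,arm
print(arm.read_state()['ee_pos'])
f=optics.grab_frame('top'); np.savez('top1.npz',**f); P=heights(f);h=P[...,2]
c=np.array([.5327,.2330]); y=2.4287; R=np.array([[np.cos(y),-np.sin(y)],[np.sin(y),np.cos(y)]])
v,u=np.mgrid[:400,:640]; w=cast(f,np.c_[u.ravel(),v.ravel()],.055)[:,:2]; r=((w-c)@R).reshape(400,640,2)
for x,L in((-.075,.168),(-.025,.218),(.025,.268),(.075,.318)):
    b=(abs(r[...,0]-x)<.014)&(h>.035)&(h<.085)&(abs(r[...,1])<.2); q=r[b]; hh=h[b]
    print(x,L,'n',b.sum(),'y range',np.percentile(q[:,1],[.5,99.5]).round(4),'x at -y,mid,+y',[round(float(np.median(q[s,0])),4) for s in(q[:,1]<-.03,abs(q[:,1])<.03,q[:,1]>.03)],'h',[round(float(np.median(hh[s])),4) for s in(q[:,1]<-.03,abs(q[:,1])<.03,q[:,1]>.03)])
f0=dict(np.load('top0.npz')); d=np.abs(f['color'].astype(int)-f0['color']).max(2)[244:266,268:296]; print('beaker diff',np.percentile(d,[50,95,100]))
E
```

```text
time_s: 48.7
ee_pos: [0.4788, 0.2862, 0.0646]
eef_rot: [[-0.653, -0.757, 0.0], [-0.757, 0.653, -0.0], [-0.0, -0.0, -1.0]]
wrist_force: [-3.1, -1.6, 7.6]
gripper_width: 0.085
grasp_force: 59.8
time_s: 49.5
ee_pos: [0.4788, 0.2863, 0.0636]
eef_rot: [[-0.654, -0.757, 0.0], [-0.757, 0.654, 0.0], [-0.0, -0.0, -1.0]]
wrist_force: [0.6, -0.7, 0.1]
gripper_width: 0.295
grasp_force: 0.0
time_s: 50.3
ee_pos: [0.4801, 0.2873, 0.2538]
eef_rot: [[-0.653, -0.757, 0.007], [-0.757, 0.653, 0.006], [-0.009, -0.001, -1.0]]
wrist_force: [-0.1, -0.9, -0.4]
gripper_width: 0.303
grasp_force: 0.0
time_s: 51.1
ee_pos: [0.6765, 0.1144, 0.2573]
eef_rot: [[-0.655, -0.755, -0.002], [-0.755, 0.655, -0.001], [0.002, 0.001, -1.0]]
wrist_force: [-0.2, -0.4, 0.6]
gripper_width: 0.3
grasp_force: 0.0
time_s: 51.9
ee_pos: [0.873, -0.0557, 0.2562]
eef_rot: [[-0.655, -0.756, -0.003], [-0.756, 0.655, 0.0], [0.002, 0.002, -1.0]]
wrist_force: [-0.0, 1.0, 0.7]
gripper_width: 0.302
grasp_force: 0.0
[ 0.8730075  -0.0557375   0.25615509]
-0.075 0.168 n 127 y range [-0.0869 -0.0197] x at -y,mid,+y [-0.0769, -0.0752, nan] h [0.0593, 0.0596, nan]
-0.025 0.218 n 197 y range [-0.1098  0.0068] x at -y,mid,+y [-0.0272, -0.028, nan] h [0.0596, 0.0591, nan]
0.025 0.268 n 165 y range [-0.1365 -0.0457] x at -y,mid,+y [0.0228, nan, nan] h [0.0594, nan, nan]
0.075 0.318 n 187 y range [-0.1631  0.1538] x at -y,mid,+y [0.0726, nan, 0.0747] h [0.059, nan, 0.0599]
beaker diff [ 2.  4. 40.]
  return _methods._mean(a, axis=axis, dtype=dtype,
  ret = ret.dtype.type(ret / rcount)
```

```bash
python3 -m crank '[[0.015,0.01,0,0],[0.025,0.015,0,0],[0.03,0.02,0,0],[0.03,0.02,0,0],[0.03,0.02,0,0],[0.03,0.02,0,0],[0.03,0.02,0,0],[0.03,0.02,0,0]]'
python3 -m crank '[[0.03,-0.02,0,0],[0.03,-0.03,0,0],[0.03,-0.03,0,0],[0.02,-0.03,0,0],[0.01,-0.03,0,0],[0,-0.02,0,0],[0,0,0,0],[0,0,0,0]]'
cat > chk.py <<'E'
from h import *
from workcell import optics,arm
print(arm.read_state()['ee_pos'])
f=optics.grab_frame('top'); np.savez('top1.npz',**f); h=heights(f)[...,2]
c=np.array([.5327,.2330]); y=2.4287; R=np.array([[np.cos(y),-np.sin(y)],[np.sin(y),np.cos(y)]])
v,u=np.mgrid[:400,:640]; w=cast(f,np.c_[u.ravel(),v.ravel()],.055)[:,:2]; r=((w-c)@R).reshape(400,640,2)
for x,L in((-.075,.168),(-.025,.218),(.025,.268),(.075,.318)):
    b=(abs(r[...,0]-x)<.014)&(h>.035)&(h<.085)&(abs(r[...,1])<.2); q=r[b]; hh=h[b]
    S=[s for s in(q[:,1]<-.03,abs(q[:,1])<.03,q[:,1]>.03)]
    print(x,L,'n',b.sum(),'y',np.percentile(q[:,1],[.5,99.5]).round(4),'x',[round(float(np.median(q[s,0])),4) for s in S if s.any()],'h',[round(float(np.median(hh[s])),4) for s in S if s.any()])
f0=dict(np.load('top0.npz')); d=np.abs(f['color'].astype(int)-f0['color']).max(2)[244:266,268:296]; print('beaker diff',np.percentile(d,[50,95,100]))
E
python3 chk.py
```

```text
time_s: 52.75
ee_pos: [0.6166, -0.1254, 0.2581]
eef_rot: [[-0.654, -0.757, -0.001], [-0.757, 0.654, 0.0], [0.001, 0.001, -1.0]]
wrist_force: [1.0, 0.5, 0.1]
gripper_width: 0.303
grasp_force: 0.0
time_s: 53.55
ee_pos: [0.6609, -0.3204, 0.2573]
eef_rot: [[-0.654, -0.757, -0.002], [-0.757, 0.654, 0.001], [0.001, 0.002, -1.0]]
wrist_force: [0.7, 0.4, 0.3]
gripper_width: 0.299
grasp_force: 0.0
[ 0.66092814 -0.32044928  0.25733176]
-0.075 0.168 n 305 y [-0.0858  0.0786] x [-0.0767, -0.0779, -0.0769] h [0.0589, 0.0602, 0.0588]
-0.025 0.218 n 368 y [-0.1097  0.1043] x [-0.0271, -0.0272, -0.027] h [0.0593, 0.059, 0.0592]
0.025 0.268 n 460 y [-0.1345  0.1281] x [0.023, 0.0229, 0.0228] h [0.0594, 0.0597, 0.0593]
0.075 0.318 n 481 y [-0.1611  0.1323] x [0.0727, 0.0726, 0.0727] h [0.0589, 0.059, 0.0588]
beaker diff [23. 58. 80.]
```

```bash
python3 -m crank '[[0,0,0,0],[0,0,0,0],[0,0,0,0],[0,0,0,0],[0,0,0,0],[0,0,0,0],[0,0,0,0],[0,0,0,0]]' >/dev/null; python3 -c "
from workcell import order; print(order.finish_job())"
```

```text
the job is handed in; nothing more can be done
None
```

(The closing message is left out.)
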